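Set the gap screw to a feeler blade

TASK

Push the sliding gauge blade by its upright post fully in under the foot of the setting fixture, then turn the knurled thumbscrew clockwise a little at a time, feeling the blade by sliding it a few millimetres by the post, until it just drags: a pull of about 5 N (3.5 to 6.5 N) should slide it. Feel the drag once more at the final setting and leave the blade pushed in under the foot; never clamp it hard, and leave the things lying around the fixture alone.

Things in the scene. Friction and masses are not known exactly. Their poses are not given: they have to be found in the camera images.
- fixture: cast grey setting fixture, fixed: base plate 96 x 240 x 12 mm on a wooden board 120 x 264 x 20 mm; a rear column carries an arm (top 102 mm above the bench) over a round steel anvil. Origin: centre of the base plate's underside, 20 mm above the bench. Its long axis is y; the open front faces -x. The vertical screw axis is at x = 0, y = -55 mm in this frame; the gauge slides along y, inwards is -y.
- knob_mid (a point): middle of the round knurled steel thumbscrew head: 34 mm diameter, 26 mm high, mid-height 141 mm above the bench, on a 12 mm stem above the arm; any grip angle. Keeps its height. Clockwise from above lowers the foot 1.9 mm per rad and it stays as left (0.04 N m to turn). From the start, 0.35 to 2.05 rad brings the foot to the blade: how far the screw is backed off differs each time.
- carriage: aluminium gauge carriage that slides on a steel slideway along the fixture's y, guided, so it can only move that way; inwards (-y of the fixture) to its stop, 45 mm in all. It carries the blade and the post. Slides with about 0.4 N when the blade is free. Its origin is at the foot of the slideway, below the post's axis.
- post_mid (a point): point on the axis of the upright aluminium post of the gauge carriage, 12 mm below its top (top about 152 mm above the bench); the post is 16 mm wide across the fixture (x) and 12 mm along the slide (y), free for 80 mm down. Fully in, it stands 94 mm (+-4) from the screw axis.
- blade_tip (a point): tip of the steel gauge blade, 13 mm wide and 2.5 mm thick, which points to -y of the fixture from the carriage. Fully in, the tip is 20 mm (+-4) beyond the screw axis; it must end at least 10 mm beyond it. At the start it is short of the foot.
- wedge: black rubber buffer block, 44 x 71 x 30 mm, lying in front of the fixture; leave it alone.
- cam_lock: small steel cam lock, 36 mm, standing in front of the fixture; leave it alone.
- cylinder: rim lock cylinder, 61 x 45 x 45 mm, lying behind the fixture; leave it alone.
- oiler: small oil bottle with a spout, 39 mm diameter, 113 mm high, standing behind the fixture; leave it alone.
- anvil_top (a point): centre of the round anvil's top, on the screw axis. Above it hangs the fixture's round-ended 12 mm steel foot, on a stiff spring in the screw; the blade goes between. From contact on, each further rad of the screw adds about 20 N of pressure on the blade and about 11 N of drag. Over 25 N of pressure (about 13 N of drag) spoils the blade. The blade's top lies 65 mm above the bench.

How it is judged:
By the outcome, as a careful person would: the job done as asked, in the order asked, and still so for the second after the job is handed in, with the robot touching nothing.
It also fails if it takes over 72 s, if anything falls off the work surface, if the arm or the gripper's body presses on something with over 40 N, if the wrist force passes 120 N, or if a joint passes its speed limit or range.

ROBOT

A 6-joint arm with a two-finger parallel gripper is mounted at the origin on a cart in front of the work surface, level with it; the furniture and walls round the work are solid. World frame = base frame: x ahead of the robot, y to its left, z up, the work surface at z = 0. Lengths are in mm, angles in rad, forces in N, time in s.
With the tool pointing down it reaches from about 275 to 825 mm from the base axis. Payload 4.9 kg.
Tool frame: the origin (TCP) lies at the very end of the fingers, on their centre line; the grasp point (between the pads) lies 19 mm behind it; z points along the fingers, y is the direction in which the jaws open and shut (so a half turn about z gives the same grasp; the last joint's range is limited). The gripper opens to 85 mm and grips with 20 to 120 N. Pads are 22 mm wide; open, the fingers measure 114 mm over their backs; the gripper's body (76 mm by 85 mm) begins 54 mm behind the grasp point. The pads swing forward as they close: fully open they stand 13 mm farther back than shut.
Start: joints at [1.206, 0.326, -0.193, 1.052, 0, 1.437], TCP at [125.809, 535.435, 231.281] pointing down, gripper open.
Joint ranges: [-2.65, 2.65], [-0.97, 1.79], [-1.3, 1.35], [-1.93, 2.1], [-1.47, 1.37], [-3.14, 3.14]. Speed limits (rad/s): [2.57, 2.57, 3.14, 3.14, 3.14, 3.14].

INTERFACE

Orientations are given as [roll, pitch, yaw] about the fixed x, y, z axes, in that order (R = Rz(yaw) Ry(pitch) Rx(roll)).
In Python, from bench import bot, solve_ik, imaging gives the robot as it stands. Calls block until the motion is done:
- bot.move_ptp(position, orientation): joint-space move of the TCP to a pose.
- bot.movel(position, rot=None, max_speed=150, threshold=None): straight line of the TCP; rot=None keeps the orientation; max_speed is the mean speed in mm/s. With threshold (N) it stops when the force on the tool has changed by that much, and returns True; else False.
- bot.move_j(angles): joint-space move.
- bot.grip(opening, effort=None): opening from 0.0 (shut) to 1.0 (fully open); effort is the grip in N (None keeps the last); returns when the fingers have stopped.
- bot.dwell(seconds).
- solve_ik(position, orientation): joint angles nearest the present ones, or None.
- bot.get_state(): the state.
- imaging.capture(name): name is "scene" or "top" or "wrist"; returns the picture (384x512x3 uint8, blue, green, red); there is no depth.
- imaging.camera_model(name): a dict with "K" (3x3 intrinsics, pixels), "position" and "rotation" of the camera in the world. Camera axes: x right, y up, looking along -z (the intrinsics and any distortion apply to the point x, -y, -z); pixel columns grow to the right and rows downward; lengths in mm; the calibration is good to about 2 mm. The wrist camera is an equidistant fisheye: a pixel r from the principal point sees the ray r / f radians off the axis. A picture is of the moment at which its call begins: read the wrist's pose just before it. camera_model takes no time and is no camera call; for the wrist camera it gives the pose at the moment of the call.
A pose or a line that the arm cannot do raises bot.IKError and nothing moves.
- bot.sign_off(): hands the job in, once; it reports no verdict.
The state is a dict: "t": time; "qpos": joint angles; "joint_velocities": joint speeds; "effort": joint torques, N m; "tcp_pos": TCP position; "orientation": TCP orientation; "contact_force": force on the tool from outside, world axes, zero at the start; "wrist_torque": the same for the moment, N m; "opening": opening from 0.0 (shut) to 1.0 (fully open).
Only numpy, scipy, OpenCV 4.12 (cv2) and the standard library are available. Lean on these libraries where they do the work, as an engineer would, in place of code of your own. Each camera call takes 0.05 s, during which the arm holds its last target.

## Working session

There is one attempt and no reset: what is moved stays moved. The work goes in short steps, each a Python script; the robot and the scene stay as the last script left them, time stands still between calls to the robot, and variables do not carry over. Pictures are saved under pics/ and viewed, and the job is handed in when it is done.

```bash
ls; mkdir -p pics
python3 - <<'E'
from bench import bot, imaging
import cv2
for n in ("scene","top","wrist"):
    m=imaging.camera_model(n); print(n,{k:(v.round(3).tolist() if hasattr(v,'round') else v) for k,v in m.items()})
    cv2.imwrite(f"pics/{n}0.png",imaging.capture(n))
print(bot.get_state())
E
```

```text
pics
scene {'K': [[494.196, 0.0, 250.612], [0.0, 494.196, 193.108], [0.0, 0.0, 1.0]], 'position': [21.251, -494.765, 564.778], 'rotation': [1.021, -0.001, -0.814]}
top {'K': [[384.994, 0.0, 251.438], [0.0, 384.994, 192.079], [0.0, 0.0, 1.0]], 'position': [443.206, 16.643, 962.158], 'rotation': [0.135, -0.012, -1.571]}
wrist {'K': [[297.319, 0.0, 255.814], [0.0, 297.319, 189.199], [0.0, 0.0, 1.0]], 'position': [49.431, 553.573, 373.263], 'rotation': [-0.308, 0.001, 1.339]}
{'t': 0.15, 'qpos': array([ 1.20580707e+00,  3.26806678e-01, -1.93356079e-01,  1.05201963e+00,
       -2.15211117e-05,  1.43662137e+00]), 'joint_velocities': array([-0.00142474, -0.0012363 ,  0.00139488, -0.00075817, -0.00087882,
       -0.0011652 ]), 'effort': array([ 1.01876281e-03, -4.43703783e+01,  2.62664902e+01,  1.05029656e-02,
       -1.18943176e-04, -9.65008446e-07]), 'tcp_pos': array([125.64181546, 534.99005228, 230.66301128]), 'orientation': array([-3.14021617e+00, -1.64089484e-04,  2.91077826e+00]), 'contact_force': array([ 0.00806175,  0.10434039, -0.70085439]), 'wrist_torque': array([ 0.01205643, -0.0350769 ,  0.00460881]), 'opening': 0.9998160391101896}
```

View pics/scene0.png

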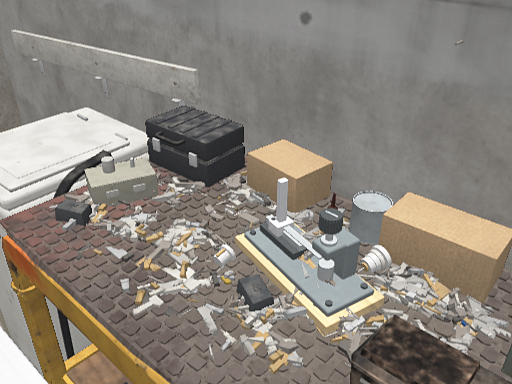

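View pics/top0.png

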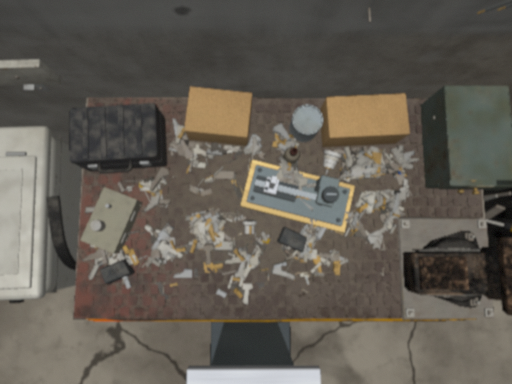

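The scene view shows the post at about (282,200), the knob at (330,218) and the buffer at (255,292). The top view shows the board centred at about (298,196), the knob at (328,190) and the post near (268,184). Next I'll zoom in and measure.

```bash
cat > h.py <<'E'
import numpy as np, cv2
from scipy.spatial.transform import Rotation as R
from bench import bot, imaging, solve_ik
def cam(n):
    m=imaging.camera_model(n); r=np.array(m['rotation'])
    Rm=r if r.shape==(3,3) else R.from_euler('xyz',r).as_matrix()
    return np.array(m['K']),np.array(m['position']),Rm
def ray(n,u,v,c=None):
    K,p,Rm=c or cam(n)
    x,y=(u-K[0,2])/K[0,0],(v-K[1,2])/K[1,1]
    if n=='wrist':
        r=np.hypot(x,y); s=np.sin(r)/max(r,1e-9); d=np.array([x*s,-y*s,-np.cos(r)])
    else: d=np.array([x,-y,-1])
    return p,Rm@d
def onz(n,u,v,z):
    p,d=ray(n,u,v); return p+d*(z-p[2])/d[2]
def proj(n,P):
    K,p,Rm=cam(n); q=Rm.T@(np.array(P)-p); q=np.array([q[0],-q[1],-q[2]])
    return K[0,2]+K[0,0]*q[0]/q[2],K[1,2]+K[1,1]*q[1]/q[2]
def cross(a,b):
    (p,d),(q,e)=a,b
    A=np.c_[d,-e]; s=np.linalg.lstsq(A,q-p,rcond=None)[0]
    x,y=p+s[0]*d,q+s[1]*e; return (x+y)/2,np.linalg.norm(x-y)
E
python3 - <<'E'
import cv2
a=cv2.imread('pics/top0.png')[140:250,220:380]; cv2.imwrite('pics/t1.png',cv2.resize(a,None,fx=5,fy=5,interpolation=2))
a=cv2.imread('pics/scene0.png')[165:340,220:400]; cv2.imwrite('pics/s1.png',cv2.resize(a,None,fx=3.4,fy=3.4,interpolation=2))
E
python3 - <<'E'
from h import *
im=cv2.imread('pics/top0.png'); hsv=cv2.cvtColor(im,cv2.COLOR_BGR2HSV)
m=cv2.inRange(hsv,(15,60,150),(35,255,255)); m[:150]=0;m[240:]=0;m[:,:235]=0;m[:,360:]=0
n,l,s,c=cv2.connectedComponentsWithStats(m)
for i in np.argsort(-s[1:,4])[:6]+1: print(s[i],c[i])
b=np.zeros_like(m)
k=[i for i in range(1,n) if s[i,4]>25]
pts=np.argwhere(np.isin(l,k))[:,::-1].astype(np.float32)
w=np.array([onz('top',u,v,20)[:2] for u,v in pts],np.float32)
r=cv2.minAreaRect(w); print(r); print(cv2.boxPoints(r))
E
```

```text
[ 241  159  114   74 1171] [292.40563621 201.38172502]
[299 172  20   8  80] [309.125 175.575]
[249 227   3   6  13] [249.61538462 229.38461538]
[306 198   2   1   2] [306.5 198. ]
((562.61474609375, -107.47091674804688), (265.5155334472656, 123.22576904296875), 75.26789855957031)
[[ 469.26706  -220.1962  ]
 [ 588.4419   -251.53247 ]
 [ 655.9624      5.254364]
 [ 536.7876     36.590637]]
```

View pics/t1.png

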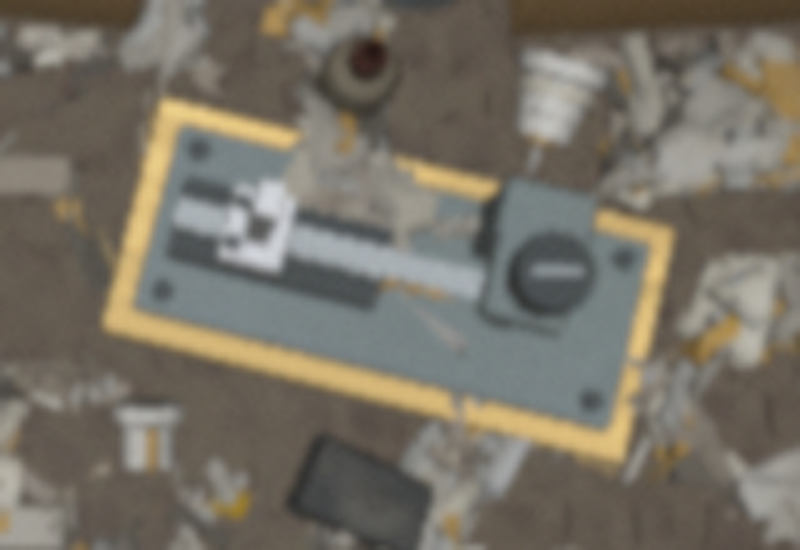

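View pics/s1.png

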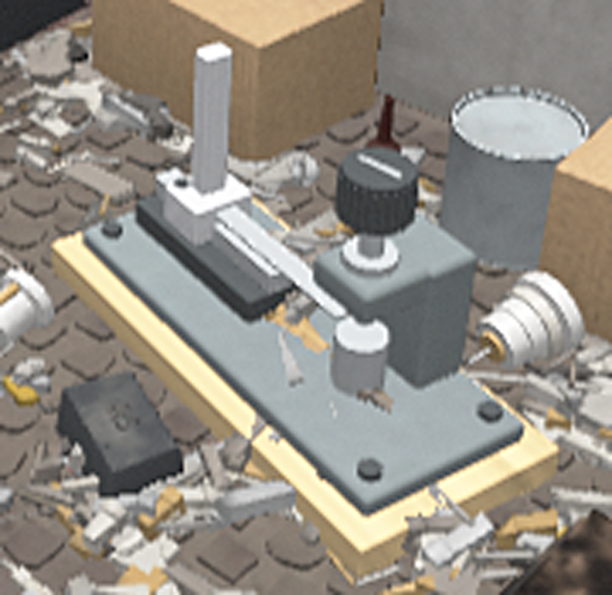

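Run:
```python
from h import *
c=np.array([562.6,-107.5]); ang=-0.2572
X=np.array([np.cos(ang),np.sin(ang)]);Y=np.array([-X[1],X[0]])
def fx(P): d=np.array(P)[:2]-c; return (d@X).round(1),(d@Y).round(1)
def s(u,v): return (u/3.4-.35+220,v/3.4-.35+165)
def t(u,v): return (u/5-.4+220,v/5-.4+140)
P=onz('scene',*s(213,50),152); print('post top scene',P,fx(P))
P=onz('scene',*s(380,165),154); print('knob top scene',P,fx(P))
P=onz('top',*t(556,266),154); print('knob top top',P,fx(P))
P,e=cross(ray('top',*t(556,266)),ray('scene',*s(380,165)));print('knob x',P,e,fx(P))
print('anvil scene',fx(onz('scene',*s(362,333),62)))
print('blade tip scene',fx(onz('scene',*s(348,312),65)))
for y in (80,84,60): 
    for z in (152,75,65):
        q=c+Y*y; u,v=proj('top',[*q,z]); print(y,z,'topcrop',(u-220+.4)*5,(v-140+.4)*5)
        u,v=proj('scene',[*q,z]);print('     scenecrop',(u-220+.35)*3.4,(v-165+.35)*3.4)
```

```text
post top scene [580.42460691 -40.2812843  152.        ] (np.float64(0.1), np.float64(69.5))
knob top scene [ 550.7300248  -161.29556477  154.        ] (np.float64(2.2), np.float64(-55.0))
knob top top [ 551.73014976 -161.38320565  154.        ] (np.float64(3.2), np.float64(-54.9))
knob x [ 551.53791224 -161.18736698  153.63820463] 0.7093667402244088 (np.float64(3.0), np.float64(-54.7))
anvil scene (np.float64(-0.3), np.float64(-57.3))
blade tip scene (np.float64(1.5), np.float64(-44.6))
80 152 topcrop 246.36180776785136 193.78344000580964
     scenecrop 200.68885351763717 41.165373401842885
80 75 topcrop 237.02428077767945 221.83033567533312
     scenecrop 196.11346645457996 169.6658968543243
80 65 topcrop 235.92670330341247 225.1271016115801
     scenecrop 195.54988445900014 185.49419300551722
84 152 topcrop 237.29478675291045 191.4190640767181
     scenecrop 196.1266486016111 37.800470262922566
84 75 topcrop 228.72813499656598 219.66385960167824
     scenecrop 191.77498223483673 166.0316491362545
84 65 topcrop 227.7211591904246 222.98392285999623
     scenecrop 191.23886209405663 181.8295784524563
60 152 topcrop 291.72734543019556 205.61325545262503
     scenecrop 223.98226356249734 58.34567766673451
60 75 topcrop 278.5304889918977 232.66936977342664
     scenecrop 218.2432150342029 188.20347454354732
60 65 topcrop 276.9793498704878 235.84950570902248
     scenecrop 217.53693828640496 204.1844410752238
```

```bash
cat >> h.py <<'E'
ANG=-0.2572
X=np.array([np.cos(ANG),np.sin(ANG),0]);Y=np.array([-X[1],X[0],0])
YAW=ANG+np.pi
KN=np.array([550.9,-161.2,0]); 
def ori(d=0): return [np.pi,0,YAW+d]
def fY():
    return float(np.array(bot.get_state()['contact_force'])@Y)
E
python3 - <<'E'
from h import *
P=KN+Y*124.6; print(P)
print(solve_ik([P[0],P[1],235],ori()))
bot.move_ptp([P[0],P[1],235],ori())
s=bot.get_state(); print(s['t'],s['tcp_pos'],s['qpos'],s['contact_force'])
c=cam('wrist'); np.savez('wc.npz',*c); cv2.imwrite('pics/w1.png',imaging.capture('wrist'))
bot.grip(0.55,25); print(bot.get_state()['t'],bot.get_state()['opening'])
E
```

```text
[582.5949575  -40.69859059   0.        ]
[-0.19610434  0.38710127 -0.09344575  1.09024931  0.          0.06109566]
2.75 [582.58803857 -39.77134459 235.03800258] [-1.94655063e-01  3.86935656e-01 -9.35961448e-02  1.09027191e+00
  2.26186342e-04  6.11704836e-02] [-0.420922   -0.73031295  0.76322758]
3.2667 0.5494611783849837
```

View pics/w1.png

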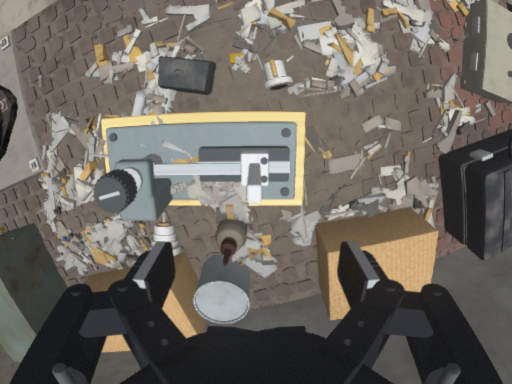

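The wrist view shows the post top at about (254,193), the knob top at about (113,192), and the jaws lined up with the slide axis. I'll cross-check both points.

Run:
```python
from h import *
z=np.load('wc.npz'); c=(z['arr_0'],z['arr_1'],z['arr_2'])
im=cv2.imread('pics/w1.png'); cv2.imwrite('pics/w1c.png',cv2.resize(im[140:230,80:310],None,fx=3.4,fy=3.4,interpolation=2))
def on(u,v,h):
    p,d=ray('wrist',u,v,c); P=p+d*(h-p[2])/d[2]; D=P-KN; return P.round(1),(D@X).round(1),(D@Y).round(1)
print(on(254,193,152),on(113,192,154), on(260,200,152),on(248,186,152))
```

```text
(array([579.1, -39.8, 152. ]), np.float64(-3.6), np.float64(124.6)) (array([ 547. , -156.7,  154. ]), np.float64(-4.9), np.float64(3.3)) (array([586.1, -36.6, 152. ]), np.float64(2.3), np.float64(129.4)) (array([572.2, -42.9, 152. ]), np.float64(-9.5), np.float64(119.8))
```

View pics/w1c.png

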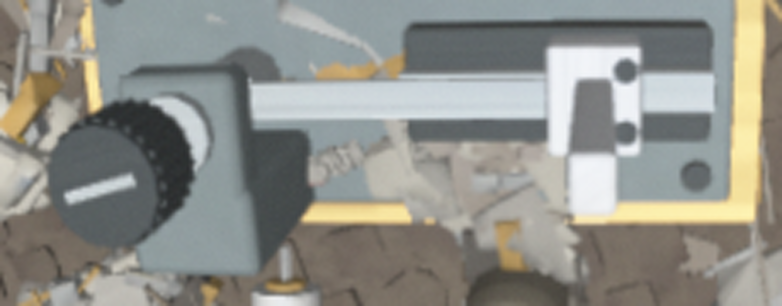

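Run:
```python
from h import *
z=np.load('wc.npz'); c=(z['arr_0'],z['arr_1'],z['arr_2'])
def on(u,v,h):
    p,d=ray('wrist',u,v,c); P=p+d*(h-p[2])/d[2]; D=P-KN; return P.round(1),(D@X).round(1),(D@Y).round(1)
print(on(254.1,194.1,152),on(110,195.3,154))
a=ray('wrist',110,195.3,c)
print(cross(a,ray('top',330.8,192.8)))
print(cross(ray('wrist',254.1,194.1,c),ray('scene',213/3.4-.35+220,50/3.4-.35+165)))
```

```text
(array([580., -40., 152.]), np.float64(-2.7), np.float64(124.7)) (array([ 549. , -160.9,  154. ]), np.float64(-1.9), np.float64(-0.2))
(array([ 550.64627211, -161.90294284,  152.28218605]), np.float64(2.6292271877111806))
(array([580.24436518, -40.12789433, 151.92900669]), np.float64(0.49417033265820154))
```

```bash
sed -i 's/^KN=.*/KN=np.array([550.1,-161.0,0]); PO=np.array([580.1,-40.1,0])/' h.py
python3 - <<'E'
from h import *
def st(m): s=bot.get_state(); print(m,round(s['t'],2),s['tcp_pos'].round(2),s['contact_force'].round(2),'fY',round(fY(),2),round(((s['tcp_pos']-KN)@Y),2),round(s['opening'],3))
bot.movel([*PO[:2],121],ori(),max_speed=150); st('down')
bot.grip(0.0,20); st('grip')
P=np.array(bot.get_state()['tcp_pos']); P[:2]=PO[:2]; P[2]=121
h=bot.movel(P-Y*24,max_speed=60,threshold=6); st(h)
h=bot.movel(P-Y*36,max_speed=15,threshold=5); st(h)
E
```

```text
down 4.17 [580.78 -40.26 121.81] [-0.52  0.69 -0.04] fY 0.53 124.58 0.55
grip 4.58 [580.77 -40.22 121.92] [-0.68  0.51  4.29] fY 0.32 124.61 0.135
False 5.12 [574.63 -63.88 121.96] [ 0.17 -1.05  5.  ] fY -0.97 100.16 0.137
False 6.08 [571.7  -75.2  121.91] [-0.25  0.45  6.04] fY 0.37 88.47 0.137
```

Run:
```python
from h import *
cv2.imwrite('pics/w2.png',imaging.capture('wrist'))
a=imaging.capture('scene'); cv2.imwrite('pics/s2.png',cv2.resize(a[130:320,220:420],None,fx=3.4,fy=3.1,interpolation=2))
```

```text
(no output)
```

View pics/w2.png

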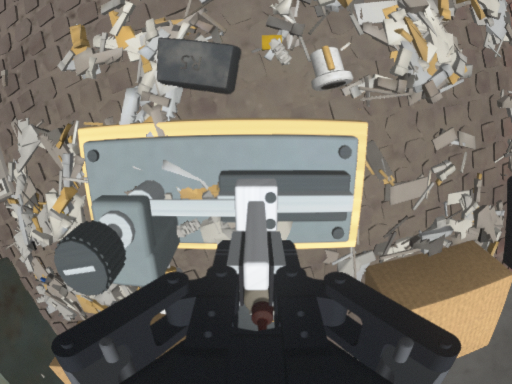

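View pics/s2.png

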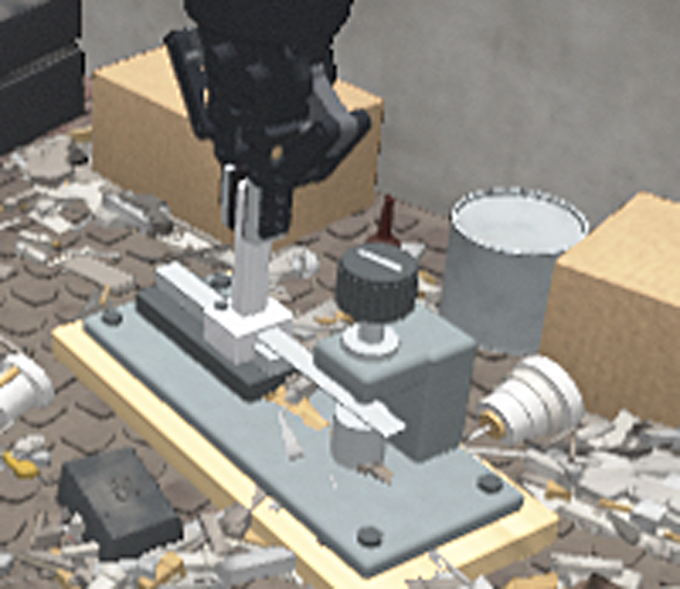

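The blade now passes over the anvil with its tip well beyond it, and the post is still held. I'll keep pushing slowly towards the stop.

```bash
cat >> h.py <<'E'
def st(m):
    s=bot.get_state(); print(m,round(s['t'],2),'F',s['contact_force'].round(2),'fY',round(fY(),2),'xyz',((s['tcp_pos']-KN)@X).round(2),((s['tcp_pos']-KN)@Y).round(2),s['tcp_pos'][2].round(1),'op',round(s['opening'],3),'q6',s['qpos'][5].round(3))
E
python3 - <<'E'
from h import *
P=PO-Y*36; P[2]=121
st(0)
for k in range(1,6):
    h=bot.movel(P-Y*k*1.2,max_speed=12,threshold=5); st(h)
    if h or fY()>5: break
E
```

```text
0 6.17 F [-0.77 -1.28  5.55] fY -1.44 xyz -0.94 88.51 121.9 op 0.137 q6 -0.002
False 6.42 F [0.58 3.23 5.7 ] fY 3.28 xyz -0.93 88.3 121.9 op 0.137 q6 -0.004
False 6.67 F [1.43 6.05 5.74] fY 6.22 xyz -0.96 88.16 121.9 op 0.131 q6 -0.006
```

```bash
cat >> h.py <<'E'
SY=88.4   # stop, along Y from KN
PX=-0.9
def pp(y,z=121): p=KN+X*PX+Y*y; p[2]=z; return p
def kk(z=122): p=KN.copy(); p[2]=z; return p
def avg(n=8):
    v=[]
    for _ in range(n): bot.dwell(0.015); v.append(fY())
    return np.mean(v)
def samp(y0,y1,n=4,sp=14):
    v=[]
    for k in range(1,n+1):
        bot.movel(pp(y0+(y1-y0)*k/n),max_speed=sp)
        v.append(np.mean([fY()]))
    v.append(avg()); return np.round(v,2)
def feel(y0=None,out=5.0,inn=None):
    st('feel')
    y0=SY+0.5
    a=samp(y0,y0+out); ya=(bot.get_state()['tcp_pos']-KN)@Y
    b=samp(y0+out,y0 if inn is None else inn); yb=(bot.get_state()['tcp_pos']-KN)@Y
    print('out',a,'y',ya.round(2),'in',b,'y',yb.round(2)); d=(np.mean(b[-2:])-np.mean(a[-2:]))/2
    print('halfdiff rest',(b[-1]-a[-1])/2,'mid',(b[2:4].mean()-a[2:4].mean())/2); st('felt')
def to_post():
    y=SY+0.5
    bot.movel(kk(164),ori(),max_speed=250); 
    bot.movel(pp(y,164),ori(),max_speed=250); bot.movel(pp(y),max_speed=200)
    bot.grip(0.0,20)
def to_knob(d=0.25):
    bot.grip(0.6); y=(bot.get_state()['tcp_pos']-KN)@Y
    bot.movel(pp(y,164),max_speed=250); bot.movel(kk(164),ori(d),max_speed=250); bot.movel(kk(),max_speed=200)
E
python3 - <<'E'
from h import *
feel()
to_knob(0.3)
st('at knob')
bot.grip(0.0,25); st('gripped')
E
```

```text
feel 6.67 F [1.43 6.05 5.74] fY 6.22 xyz -0.96 88.16 121.9 op 0.131 q6 -0.006
out [ 0.46 -0.35  1.72  0.83  0.12] y 94.01 in [-0.22 -0.32  0.82  0.23 -0.05] y 88.88
halfdiff rest -0.08499999999999999 mid -0.37499999999999994
felt 9.13 F [-3.06  0.18  7.82] fY -0.6 xyz -0.86 88.88 121.9 op 0.141 q6 -0.001
at knob 10.79 F [-0.41  0.52  1.04] fY 0.4 xyz -1.21 1.21 121.1 op 0.6 q6 -0.456
gripped 11.07 F [-0.43 -4.72  2.52] fY -4.68 xyz 1.22 -1.13 123.5 op 0.385 q6 -0.456
```

Run:
```python
from h import *
bot.dwell(0.05); st('g'); s=bot.get_state(); print(s['qpos'],s['orientation'],YAW, s['wrist_torque'])
```

```text
g 11.12 F [-1.61 -5.4   2.74] fY -5.64 xyz 1.19 -1.1 123.5 op 0.39 q6 -0.456
[-0.41390904  0.46019904 -0.28372787  0.82385963 -0.00217344 -0.45623917] [-3.13831549e+00  1.74436263e-03 -3.09926294e+00] 2.884392653589793 [-0.91596721  0.24399605 -0.00407093]
```

```bash
cat >> h.py <<'E'
def kk(z=122): p=KN-Y*1.1; p[2]=z; return p
def turn(a):
    """clockwise by a from the present commanded yaw"""
    t0=bot.get_state()['t']; y0=bot.get_state()['orientation'][2]
    bot.movel(kk(),[np.pi,0,y0-a],max_speed=150); bot.dwell(0.1)
    s=bot.get_state(); dy=(s['orientation'][2]-y0+np.pi)%(2*np.pi)-np.pi
    print('turned',round(dy,3),'in',round(s['t']-t0,2),'torque',s['wrist_torque'].round(3)); st('turn')
E
python3 - <<'E'
from h import *
turn(0.6)
bot.grip(0.6); bot.movel(kk(164),max_speed=250); st('up')
cv2.imwrite('pics/w3.png',imaging.capture('wrist')); cv2.imwrite('pics/t3.png',cv2.resize(imaging.capture('top')[140:250,220:380],None,fx=5,fy=5,interpolation=2))
to_post(); feel()
E
```

```text
turned -0.599 in 0.85 torque [-1.008  0.224 -0.117]
turn 11.97 F [-1.32 -5.25  4.83] fY -5.41 xyz 1.23 -2.13 123.5 op 0.393 q6 0.141
up 12.61 F [ 0.52 -0.76 -1.53] fY -0.6 xyz 1.07 -0.89 165.3 op 0.597 q6 0.142
feel 14.47 F [-0.75 -0.36  6.74] fY -0.54 xyz 0.02 88.81 122.3 op 0.136 q6 -0.001
out [ 1.06  0.05  0.03 -0.39  0.4 ] y 94.11 in [ 0.06 -0.08 -0.09  0.71  0.1 ] y 88.94
halfdiff rest -0.15000000000000002 mid 0.245
felt 16.73 F [-0.44  0.72  6.14] fY 0.59 xyz 0.03 88.94 122.2 op 0.137 q6 -0.001
```

View pics/w3.png

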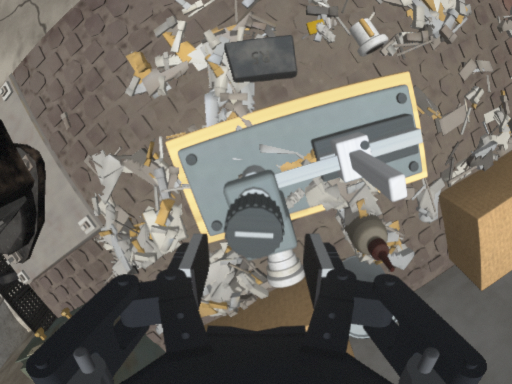

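```bash
cat >> h.py <<'E'
def kk(z=122): p=KN-Y*2.0-X*0.5; p[2]=z; return p
def cycle(a):
    to_knob(a/2); bot.grip(0.0,25); st('knob'); turn(a); bot.grip(0.6)
    to_post_r(a); feel()
def to_post_r(a):
    bot.movel(kk(164),max_speed=250)
    bot.movel(pp(SY+.5,164),ori(),max_speed=250); bot.movel(pp(SY+.5),max_speed=200); bot.grip(0.0,20)
E
python3 - <<'E'
from h import *
cycle(0.45)
E
```

```text
knob 18.68 F [0.19 1.89 2.16] fY 1.87 xyz 0.32 -1.56 123.2 op 0.389 q6 -0.385
turned -0.448 in 0.7 torque [ 0.368  0.079 -0.047]
turn 19.38 F [-0.23  1.99  6.03] fY 1.86 xyz 0.3 -1.88 123.2 op 0.392 q6 0.063
feel 21.32 F [-1.18 -1.92  5.35] fY -2.16 xyz 0.01 88.56 122.2 op 0.138 q6 -0.001
out [-1.76 -2.56 -2.57 -1.52 -2.1 ] y 93.5 in [0.23 0.3  0.84 1.49 1.7 ] y 89.63
halfdiff rest 1.9 mid 1.605
felt 23.59 F [0.33 1.61 6.06] fY 1.64 xyz 0.01 89.63 122.3 op 0.137 q6 -0.001
```

Now it drags at about 1.9 N, so contact has been made. I need about 0.27 rad more.

Run:
```python
from h import *
cycle(0.27)
```

```text
knob 25.53 F [0.29 1.45 2.25] fY 1.48 xyz 0.3 -1.6 123.2 op 0.387 q6 -0.295
turned -0.267 in 0.52 torque [ 0.398  0.085 -0.064]
turn 26.05 F [-0.4   1.77  4.94] fY 1.61 xyz 0.29 -1.82 123.2 op 0.388 q6 -0.028
feel 28.0 F [-0.77 -1.97  6.29] fY -2.1 xyz 0.05 88.5 122.3 op 0.135 q6 -0.001
out [-5.   -4.38 -4.84 -4.86 -5.33] y 92.38 in [-0.96  2.11  2.93  2.81  3.18] y 90.3
halfdiff rest 4.255 mid 3.86
felt 30.27 F [0.47 3.04 5.45] fY 3.06 xyz 0.05 90.3 122.3 op 0.136 q6 -0.001
```

Run:
```python
from h import *
y=SY+.5
a=samp(y,y+8,8,14); a2=avg(14); print('out',a,a2.round(2)); st('')
b=samp(y+8,y-2,8,14); b2=avg(14); print('in',b,b2.round(2)); st('')
```

```text
out [ 0.94 -1.9  -4.27 -4.64 -4.6  -4.87 -5.75 -5.94 -5.54] -5.61
 32.63 F [-1.94 -4.66  6.21] fY -5.0 xyz 0.0 95.24 122.3 op 0.137 q6 0.013
in [-1.75  0.1   3.67  3.38  2.85  2.79  3.18  3.63  3.43] 3.34
 35.0 F [-0.16  3.57  5.54] fY 3.42 xyz 0.03 88.31 122.3 op 0.135 q6 -0.004
```

```bash
cat > fin.py <<'E'
from h import *
bot.grip(0.6); print('zero open',avg(10).round(2))
a=0.055
to_knob(a/2); bot.grip(0.0,25); turn(a); bot.grip(0.6)
bot.movel(kk(164),max_speed=250)
bot.movel(pp(SY+.5,164),ori(),max_speed=250); bot.movel(pp(SY+.5),max_speed=200); print('zero',avg(12).round(2)); bot.grip(0.0,20)
y=SY+.5
a=samp(y,y+7,6,14); a2=avg(14); print('out',a,a2.round(2)); st('')
b=samp(y+7,y-1.8,6,14); b2=avg(14); print('in',b,b2.round(2)); st('')
E
python3 fin.py
```

```text
zero open -0.15
turned -0.053 in 0.35 torque [0.397 0.07  0.003]
turn 37.67 F [0.57 2.6  7.19] fY 2.66 xyz 0.28 -1.7 123.2 op 0.388 q6 -0.134
zero -0.06
out [ 0.7  -2.06 -4.61 -5.09 -5.77 -6.4  -6.06] -6.08
 41.68 F [-3.55 -5.1   5.48] fY -5.83 xyz -0.59 93.51 121.5 op 0.135 q6 0.011
in [-2.66  1.3   4.63  2.99  4.46  4.37  3.7 ] 3.85
 43.6 F [-0.49  4.14  4.86] fY 3.88 xyz -0.6 88.04 121.5 op 0.134 q6 -0.004
```

```bash
cat > fin2.py <<'E'
from h import *
bot.grip(0.30); y=88.2
bot.movel(pp(y+5),max_speed=60); print('zero',avg(6).round(2))
v=[]
for k in range(1,9):
    bot.movel(pp(y+5+1.2*k),max_speed=14); v.append(round(fY(),2))
print('out',v,avg(12).round(2)); st('')
bot.movel(pp(y+8),max_speed=60); print('zero',avg(6).round(2))
v=[];t=y+8
while t>y-10:
    t-=1.2; bot.movel(pp(t),max_speed=14); v.append(round(fY(),2))
    if v[-1]>6.3: break
print('in',v,avg(12).round(2)); st('')
E
python3 fin2.py
```

```text
zero 0.27
out [-0.36, -3.11, -5.31, -5.78, -5.69, -5.25, -5.85, -5.89] -5.83
 46.44 F [-1.89 -4.33 -0.89] fY -4.66 xyz -0.92 101.28 121.0 op 0.302 q6 0.024
zero 0.16
in [0.46, -0.7, 0.18, 0.17, -0.56, 0.28, -0.11, 3.15, 5.3, 4.61, 4.26, 4.8, 6.53] 5.7
 50.25 F [ 1.39  5.29 -0.47] fY 5.47 xyz -0.9 81.06 121.0 op 0.301 q6 -0.015
```

A one-finger push, with nothing gripped, gives 5.6 N out and 4.7 N in, both within the band. I'll release, retreat and take a last look.

Run:
```python
from h import *
bot.movel(pp(83.5),max_speed=60); bot.grip(0.45)
p=pp(85,175); bot.movel(pp(85),max_speed=60); bot.movel(p,max_speed=200); bot.movel(p+[0,0,60],max_speed=200); st('up')
c=cam('wrist'); np.savez('wc4.npz',*c); cv2.imwrite('pics/w4.png',imaging.capture('wrist'))
a=imaging.capture('scene'); cv2.imwrite('pics/s4.png',cv2.resize(a[130:320,220:420],None,fx=3.4,fy=3.1,interpolation=2))
```

```text
up 51.9 F [ 0.3   0.17 -0.22] fY 0.24 xyz -1.18 84.98 234.5 op 0.45 q6 -0.008
```

View pics/s4.png

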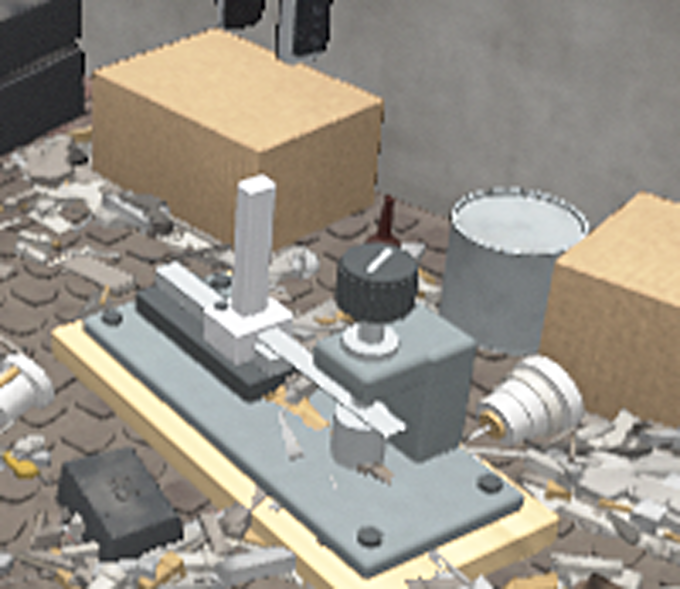

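View pics/w4.png

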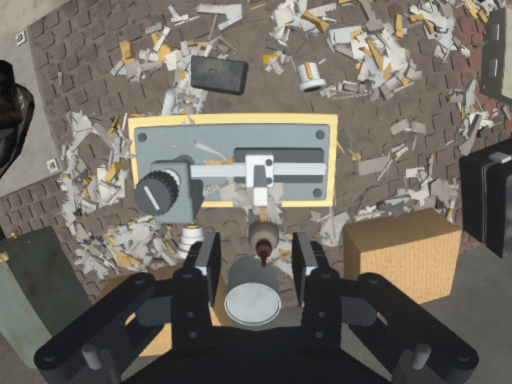

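The post stands free and the blade tip is at crop pixel (393,430), the same place as when it was first fully in. Nothing around the fixture has moved. I'll check the tip's position and hand in.

Run:
```python
from h import *
P=onz('scene',393/3.4+220,430/3.1+130,65); print('tip rel screw Y',(P-KN)@Y)
P=onz('scene',257/3.4+220,184/3.1+130,152); print('post rel',(P-KN)@Y)
bot.sign_off()
```

```text
tip rel screw Y -24.40914559599901
post rel 86.45889214092843
the job is handed in; nothing more can be done
```

I pushed the gauge blade in to its stop and set the thumbscrew so the blade just drags at about 5 N. I signed off at about 52 s of the 72 s allowed.

**Setting:** I turned the screw clockwise in four steps (0.60, 0.45, 0.27 and 0.055 rad) and felt the blade by the post after each one. The drag went from free to about 1.9 N, then 4.4 N, then 5 N.

**Final feel:** At the final setting I felt it twice, and no setting felt came near the 13 N limit.

| How it was felt | Pull out (N) | Push in (N) | Mean (N) |
|---|---|---|---|
| Post gripped | 6.0 | 4.0 | 5.0 |
| One finger, not gripped | 5.6 | 4.7 | 5.2 |

**Blade position:** After the last feel I pushed the blade back in until the force jumped to 6.5 N, which I took as the stop. In the last pictures the tip is about 24 mm beyond the screw axis, at the upper end of the 20 ± 4 mm expected. The gripper was clear of everything, and the items around the fixture looked unmoved.

**Disagreements:**
- **Drag direction:** it read about 1 to 2 N higher pulling out than pushing in. Both directions are within 3.5 to 6.5 N.
- **Post distance:** the post measured about 86 to 88 mm from the screw axis when fully in, not the 94 ± 4 mm given. The arm and knob readings differed from each other by 1 to 2 mm, which explains only part of that.

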